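# Lock the stop nut with a jam nut

## Robot

A 6-joint arm with a two-finger parallel gripper is mounted at the origin on a cart in front of the work surface, level with it; the furniture and walls round the work are solid. World frame = base frame: x ahead of the robot, y to its left, z up, the work surface at z = 0. Lengths are in mm, angles in rad, forces in N, time in s.
With the tool pointing down it reaches from about 350 to 850 mm from the base axis. Payload 8.1 kg.
Tool frame: the origin (TCP) lies on the centre line of the jaws, within the pads' length; the fingertips stand 19 mm ahead of it and the grasp point (between the pads) is the TCP (manip.tip_extent is the distance from the TCP to the fingertips, in mm); z points along the fingers, y is the line along which they close (so a half turn about z gives the same grasp; the last joint's range is limited). The gripper opens to 85 mm and grips with 20 to 120 N. Pads are 22 mm wide; open, the fingers measure 114 mm over their backs; the gripper's body (76 mm by 85 mm) begins 54 mm behind the grasp point. The pads swing forward as they close: fully open they stand 13 mm farther back than shut.
Start: joints at [1.116, 0.13, 1.488, -0, 1.523, -0.085], TCP at [216.836, 559.453, 250.292] pointing down, gripper open.
Joint ranges: [-2.96, 2.96], [-0.89, 2.26], [0.02, 2.5], [-1.34, 4.48], [0, 2.73], [-2.66, 2.66]. Speed limits (rad/s): [2.39, 2.39, 2.79, 3.14, 3.14, 3.14].

## Interface

Orientations are given as a rotation vector (axis times angle).
In Python, from cell import telemetry, imaging, manip gives the robot as it stands.
- The arm moves only by the tool arm_command, never from a script. Its argument "steps" is a list of rows, each an object with "offset": the shift along the world's x, y, z each as a share of 40 cm, from -1 to 1, a list of three; "rotation": the turn, a rotation vector about the world's x, y, z each as a share of 90 degrees, from -1 to 1, a list of three. A call has 1 to 20 rows; each row is the pose to reach, as a shift and turn from the pose commanded when the call began; what a row does not reach only later rows make up. A row lasts 1/10 s, in which the tool goes at most 50 mm and 8.59 degrees, less where a joint would pass 70% of its speed; a pose out of reach is approached as far as the arm can. A call with a number of a shift or a turn outside -1 to 1 is refused whole. A call with a gripper value outside its range is refused whole. "hand" is the closure in counts, from 0 (fully open) to 255 (shut), set as the call begins (left out, the last holds). The fingers move at their own pace and stop on an object; the grip force is fixed at half the most. Time passes only in rows, so rows that repeat a pose let the fingers close. It gives the time, the measured TCP pose, the force, the opening and the grip force at its end, in the units of the state.
- telemetry.sense(): the state, without advancing time (a new reading comes with each control period).
- imaging.camera(name): name is "side" or "top"; returns a dict with "frame" (420x560x3 uint8, red, green, blue), "camera_matrix" (3x3 intrinsics, pixels), "origin" and "attitude" of the camera in the world. Camera axes: x right, y down, z forward; pixel columns grow to the right and rows downward; lengths in mm; the calibration is good to about 2 mm. A picture is of the moment at which its call begins. There is no depth.
- manip.hand_in(): hands the job in; it is judged then, once.
The state is a dict: "t": time; "joints": joint angles; "qvel": joint speeds; "joint_efforts": joint torques, N m; "tcp_pos": TCP position; "eef_rot": TCP orientation; "wrist_force": force on the tool from outside, world axes, zero at the start; "moment": the same for the moment, N m; "gripper_width": finger opening in mm; "finger_force": force on a finger pad.
Only numpy, scipy, OpenCV 4.12 (cv2) and the standard library are available. Lean on these libraries where they do the work, as an engineer would, in place of code of your own. Each camera call takes 0.05 s, during which the arm holds its last target. There are 200 camera calls.

## Task

Lock the set height of the stop stud: take the box key from its rest, stand it upright so that you can take it again by its square head, and put it over the upper (bare steel) nut on the stud. With the key, not with the fingers, run that nut down clockwise onto the first nut and tighten it firmly against it, feeling for the torque and stopping before the first nut is dragged round with it. Then let go; the key may stay on the nut, and the tape roll, the small bottle and the cutters are to be left alone.

Things in the scene. Friction and masses are not known exactly. Their poses are not given: they have to be found in the camera images.
- key_mid (a point): Centre of the loose steel box key (0.35 kg, 146 mm long), 73 mm from its socket mouth. z runs along the key from socket to head; x and y are square to the faces of the 26x26 mm square head. At the start the key lies in the tool rest, head end raised 15 degrees, x axis down. Put upright on its socket mouth it stands stably and rights itself from a lean of up to 12 degrees.
- tool_rest: Fixed wooden rest, 165x85 mm, about 80 mm high. Origin at its underside, below the middle of the lying key (its mouth at x = -70.5 mm); x points along the key from mouth to head. The key's axis is 35 mm above the worktop at the mouth and rises 15 degrees. Cheeks beside the socket and the head (up to 8 mm above the head's axis) leave only the shaft free to grip, 60 to 112 mm from the mouth.
- stop_block: Fixed grey cast foot, 110 (x) x 85 (y) x 22 mm high, origin at the centre of its underside. A fixed upright threaded stud, 24 mm diameter, rises from its centre to 107 mm above the worktop: right-hand two-start thread, 10 mm a turn. It carries both nuts.
- jam_nut: Upper nut, bare steel: hexagon 36 mm across flats, 22 mm high, top 3 mm chamfered. Origin at the centre of its underside, z up; flats face +x and every 60 degrees. Clockwise from above moves it down. Starts 1.2 to 6.3 mm above the first nut; turns at 0.2 N m, then its resistance grows by 0.7 N m per rad, friction of 0.2 N m either way besides. Tight from 0.4 N m held; it stays when let go.
- first_nut: Lower nut, dark steel with a black insert ring on top: 36 mm across flats, 24 mm high, origin at the centre of its underside, z up. It is stiff on the thread, but is dragged round if the upper nut is tightened with about 1 N m or more; it must keep its place.
- jam_mid (a point): Point on the stud's axis, half-way up the upper nut (11 mm above its underside); axes of the nut.
- first_corner (a point): A corner of the first nut, 20.8 mm from the axis, 12 mm above its underside; it shows whether that nut has turned.
- tape_roll: Bystander: roll of yellow tape lying flat, 71x68x24 mm, origin at its underside.
- cleaner_bottle: Bystander: small upright bottle, 42 mm diameter, 90 mm high, origin at its underside.
- cutters: Bystander: side cutters with red handles lying flat, 132x49x11 mm, origin at the underside.
- key: The key again; origin at its socket mouth, axes as key_mid. Along z from the mouth: hex tube 0-46 mm (47 mm across flats outside, 38.6 inside, flats face +x and every 60 degrees), taper to 55, round shaft 28 mm diameter to 116, solid square head 116-146. A ledge inside, 17.5 mm from the mouth, rests on the nut's top when the key is fully on; above it the tube takes the stud's end.

How it is judged (in metres and radians):
On the way, in this order (a step that is already met when the one before it is completed fails the run):
1. the key stands on the upper nut, its socket over the hexagon (horizontal distance between key and jam_mid below 0.005 m and z of key in the frame of jam_nut below 0.012 m and angle between key_mid's own z axis and vertical below 0.12 rad), for 0.1 s.
2. the upper nut is tight against the first (over 90 N between them) (contact force between jam_nut and first_nut above 90 N), for 0.2 s.
At the end, for the whole second after the job is handed in: The upper nut is tight against the first nut (more than 80 N between them), the first nut has turned less than about 14 degrees (its corner moved under 5 mm), and the released key is at rest on the nut or on the worktop (contact force between jam_nut and first_nut above 80 N and distance of first_corner from where it was at the start of the episode below 0.005 m and linear speed of key below 0.02 m/s and height (world z) of key_mid above 0 m); the robot touches nothing.
It fails at once if the first nut is dragged round (its corner moves more than 5 mm) (distance of first_corner from where it was at the start of the episode above 0.005 m).
It fails at once if the fingers touch the upper nut (contact force between the fingers and jam_nut above 1 N).
It fails at once if a bystander is moved by more than 30 mm (distance of any of tape_roll, cleaner_bottle, cutters from where it was at the start of the episode above 0.03 m).
It also fails if it takes over 72 s, if anything falls off the work surface, if the arm or the gripper's body presses on something with over 40 N, if the wrist force passes 120 N, or if a joint passes its speed limit or range.

## Working session

There is one attempt and no reset: what is moved stays moved. The work goes in short steps, Python scripts to look and compute and a tool call to move; the robot and the scene stay as the last step left them, time stands still between calls to the robot, and variables do not carry over. Pictures are saved under pics/ and viewed, at most 10 in all, crops included, and the job is handed in when it is done.

Besides the shell and the picture viewer there is one more tool, called after "Call:" as name([rows], argument=value, ...), one row to a line, values as JSON. arm_command: Moves the arm, as the interface text tells. Its arguments: {"type":"object","properties":{"steps":{"type":"array","items":{"type":"object","properties":{"offset":{"type":"array","items":{"type":"number","minimum":-1,"maximum":1}},"rotation":{"type":"array","items":{"type":"number","minimum":-1,"maximum":1}}}}},"hand":{"type":"number"}},"required":["steps"]}

```bash
mkdir -p pics; ls
cat > h.py <<'E'
import numpy as np, cv2
from scipy.spatial.transform import Rotation as R
from cell import telemetry, imaging, manip
def snap(name,fn=None):
    c=imaging.camera(name)
    if fn: cv2.imwrite('pics/'+fn,c['frame'][:,:,::-1])
    return c
def rot(c):
    a=np.array(c['attitude'],float)
    return a if a.shape==(3,3) else R.from_rotvec(a).as_matrix()
def ray(c,uv):
    d=np.linalg.inv(np.array(c['camera_matrix']))@np.array([uv[0],uv[1],1.])
    return np.array(c['origin'],float), rot(c)@d
def onplane(c,uv,z):
    o,d=ray(c,uv); return o+d*(z-o[2])/d[2]
def proj(c,p):
    q=np.array(c['camera_matrix'])@(rot(c).T@(np.array(p,float)-c['origin'])); return q[:2]/q[2]
def tri(c1,a,c2,b):
    o1,d1=ray(c1,a);o2,d2=ray(c2,b)
    s=np.linalg.lstsq(np.c_[d1,-d2],o2-o1,rcond=None)[0]
    p,q=o1+d1*s[0],o2+d2*s[1]; return (p+q)/2,np.linalg.norm(p-q)
E
python3 - <<'E'
from h import *
for n in('top','side'):
    c=snap(n,n+'0.png'); print(n,c['origin'],c['attitude'],c['camera_matrix'])
print(telemetry.sense())
E
```

```text
pics
top [ 441.0002202   -11.01599377 1018.42519919] [-2.11884293  2.17632321 -0.22121213] [[441.83503984   0.         283.51724482]
 [  0.         441.83503984 210.25805655]
 [  0.           0.           1.        ]]
side [ 287.87641968 -750.00046014  432.7864987 ] [-1.96218573  0.40124973 -0.25868189] [[386.69318367   0.         276.52489202]
 [  0.         386.69318367 208.2233719 ]
 [  0.           0.           1.        ]]
{'t': 0.1, 'joints': array([ 1.11560637e+00,  1.31100503e-01,  1.48920907e+00,  2.60599505e-05,
        1.52299878e+00, -8.53888694e-02]), 'qvel': array([ 0.00126208, -0.00043357, -0.00195437,  0.00012887,  0.00084745,
        0.00031667]), 'joint_efforts': array([ 1.07013580e-03, -5.70949888e+01, -5.01941836e+01, -2.66011320e-04,
        8.15120788e-03,  6.24863446e-05]), 'tcp_pos': array([216.61135706, 559.02193824, 249.31918248]), 'eef_rot': array([-5.77490880e-01, -3.08756639e+00,  2.58585963e-03]), 'wrist_force': array([0.59754875, 0.40674285, 0.05866766]), 'moment': array([-0.00547085, -0.04241171, -0.01436105]), 'finger_force': 0.0, 'gripper_width': 85.25997876672054}
```

View pics/top0.png

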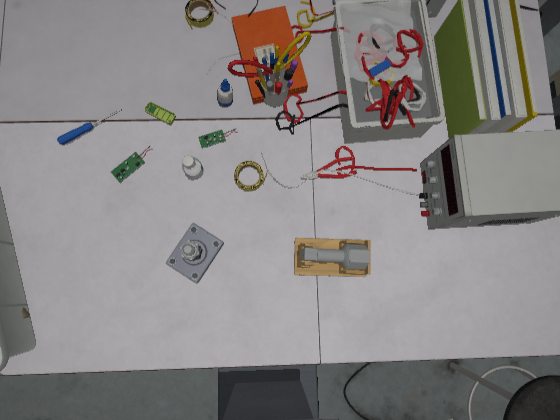

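View pics/side0.png

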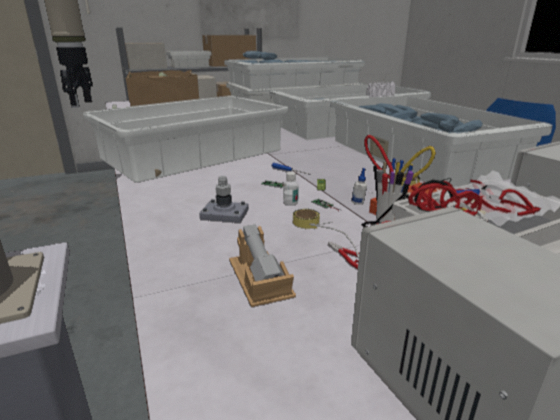

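Top: rest spans (294–371, 237–277), stop block centred at (193,251), bottle (192,167), tape (249,176), cutters near (330,170). Side: rest (262,265), stud (223,190). I'll enlarge these next.

Run:
```python
from h import *
t=cv2.imread('pics/top0.png');s=cv2.imread('pics/side0.png')
f=lambda i,x,y,w,h:cv2.resize(i[y:y+h,x:x+w],(400,300),interpolation=cv2.INTER_CUBIC)
a=np.vstack([np.hstack([f(t,283,222,100,75),f(t,150,215,100,75)]),np.hstack([f(s,210,220,120,90),f(s,183,170,80,60)])])
cv2.imwrite('pics/crop0.png',a)
```

```text
(no output)
```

View pics/crop0.png

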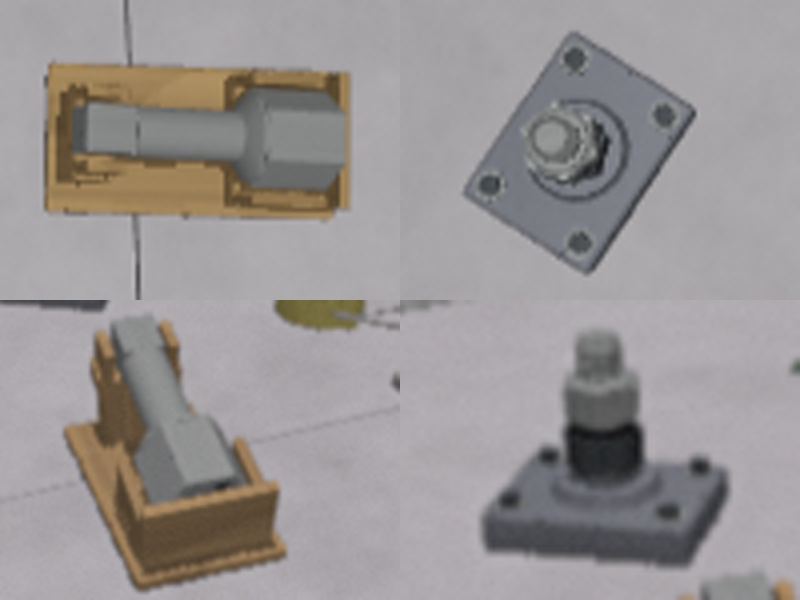

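Key: socket toward −y (right in top view), head toward +y, raised. Stud top is at crop (553,137). The nut's hexagon is visible below it.

Run:
```python
from h import *
t=snap('top');s=snap('side')
T1=lambda u,v:(283+u/4-.4,222+v/4-.4)
T2=lambda u,v:(150+(u-400)/4-.4,215+v/4-.4)
S1=lambda u,v:(210+u*.3-.4,220+(v-300)*.3-.4)
S2=lambda u,v:(183+(u-400)/5-.4,170+(v-300)/5-.4)
np.set_printoptions(precision=1,suppress=True)
print('stud top tri',tri(t,T2(553,136),s,S2(598,336)), onplane(t,T2(553,136),107))
P=[onplane(t,T2(*p),22) for p in((572,33),(695,110),(588,272),(465,192))]
print('block',P,np.mean(P,0),[np.linalg.norm(P[i]-P[i-1]) for i in range(4)])
print('rest base corners z6',[onplane(t,T1(*p),6) for p in((50,65),(48,210),(335,216))])
# key: shaft edges on axis height
for n,p,z in(('head end top edge mid',(86,128),35+146*.2588),('head/shaft joint',(138,131),35+116*.2588),('shaft/taper',(245,135),35+55*.2588),('mouth',(346,137),35)):
    print(n,onplane(t,T1(*p),z))
# vertical sizes at nut from side view
ax=tri(t,T2(553,136),s,S2(598,336))[0]
for z in (22,46,60,70,80,107): print(z,proj(s,[ax[0],ax[1],z]),proj(t,[ax[0],ax[1],z]))
print('S2 rows: nut top 375->',S2(600,375),'nut bot 425',S2(600,425),'black bot 475',S2(600,475))
# zoom pics
f=lambda im,x,y,w,h:cv2.resize(im[y:y+h,x:x+w,::-1],(400,600),interpolation=cv2.INTER_CUBIC)
cv2.imwrite('pics/crop1.png',np.hstack([f(t['frame'],179,232,24,36),f(s['frame'],211,174,24,36)]))
```

```text
stud top tri (array([523.4, 153.8, 104.4]), np.float64(0.7369968794654964)) [522.8 153.4 107. ]
block [array([588.4, 158.5,  22. ]), array([542.9,  89.4,  22. ]), array([454.6, 148.9,  22. ]), array([500.6, 217.1,  22. ])] [521.6 153.5  22. ] [np.float64(105.65649362064926), np.float64(82.67895690457905), np.float64(106.48867194214058), np.float64(82.19147430650378)]
rest base corners z6 [array([550.1, -73.6,   6. ]), array([467.5, -69.7,   6. ]), array([ 459.4, -233.5,    6. ])]
head end top edge mid [508.5 -87.6  72.8]
head/shaft joint [ 506.7 -116.3   65. ]
shaft/taper [ 504.  -176.9   49.2]
mouth [ 502.3 -236.    35. ]
22 [223.9 206.6] [194.6 251.6]
46 [223.4 198.1] [192.7 250.7]
60 [223.1 193.1] [191.6 250.2]
70 [222.8 189.5] [190.8 249.8]
80 [222.6 185.9] [190.  249.4]
107 [222.  175.8] [187.7 248.3]
S2 rows: nut top 375-> (222.6, 184.6) nut bot 425 (222.6, 194.6) black bot 475 (222.6, 204.6)
```

View pics/crop1.png

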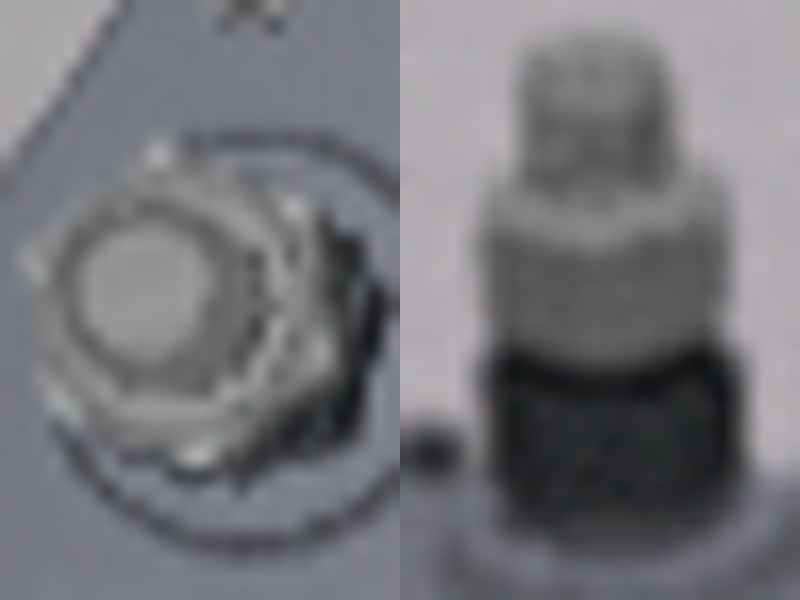

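Nut corners in the left panel are about (160,150), (30,255), (60,410), (195,455), (325,345) and (295,205). In the side panel the upper nut sits just above the black ring. Next I compute the nut angle and the first approach.

```bash
cat >> h.py <<'E'
def frame(z,y):
    z=np.array(z,float)/np.linalg.norm(z); y=np.array(y,float); y-=z*(y@z); y/=np.linalg.norm(y)
    return R.from_matrix(np.c_[np.cross(y,z),y,z])
def go(p,Rt,p0=None,R0=None):
    s=telemetry.sense(); p0=s['tcp_pos'] if p0 is None else p0; R0=R.from_rotvec(s['eef_rot']) if R0 is None else R0
    print('offset',np.round((np.array(p)-p0)/400,4),'rotation',np.round((Rt*R0.inv()).as_rotvec()/(np.pi/2),4))
E
python3 - <<'E'
from h import *
np.set_printoptions(precision=2,suppress=True)
t=snap('top')
C=[(160,150),(30,255),(60,410),(195,455),(325,345),(295,205)]
P=np.array([onplane(t,(179+u*.06-.45,232+v*.06-.45),74)[:2] for u,v in C]); m=P.mean(0)
d=P-m; an=np.degrees(np.arctan2(d[:,1],d[:,0])); print(m,an%60,np.linalg.norm(d,axis=1))
a=np.array([.045,.999,0])
s15,c15=np.sin(np.pi/12),np.cos(np.pi/12)
G=frame(-s15*a+[0,0,-c15],[.999,-.045,0]); print(G.as_rotvec())
go([505,-145,160],G)
E
```

```text
[523.27 156.46] [ 6.86 10.51 11.8   6.85 12.64  9.29] [19.76 19.86 19.77 19.48 19.57 19.14]
[ 2.13  2.04 -0.28]
offset [ 0.72 -1.76 -0.22] rotation [-0.15 -0.1  -0.79]
```

Call:
arm_command([
  {"offset": [0.36,-0.9,0],"rotation": [0,0,-0.6]},
  {"offset": [0.36,-0.9,0],"rotation": [0,0,-0.6]},
  {"offset": [0.36,-0.9,0],"rotation": [0,0,-0.6]},
  {"offset": [0.36,-0.9,0],"rotation": [0,0,-0.6]},
  {"offset": [0.36,-0.9,0],"rotation": [0,0,-0.6]},
  {"offset": [0.36,-0.9,0],"rotation": [0,0,-0.6]},
  {"offset": [0.36,-0.9,0],"rotation": [0,0,-0.6]},
  {"offset": [0.36,-0.9,0],"rotation": [0,0,-0.6]},
], hand=0)

```text
t: 1.05
tcp_pos: [361.3, 197.0, 250.4]
eef_rot: [1.919, 2.486, 0.001]
wrist_force: [0.4, 0.2, -0.7]
gripper_width: 85.5
finger_force: 0.0
```

Run:
```python
from h import *
G=R.from_rotvec([2.13,2.04,-.28])
s=telemetry.sense(); print(s['t'],s['tcp_pos'],s['eef_rot'],s['joints'])
go([505,-145,160],G)
```

```text
1.05 [361.31708612 197.03232038 250.4451295 ] [1.91931698e+00 2.48610761e+00 5.92864725e-04] [ 3.74934845e-01 -4.04712152e-01  1.97467287e+00 -5.02716615e-04
  1.57089193e+00  1.19025559e-01]
offset [ 0.3592 -0.8551 -0.2261] rotation [-0.1653 -0.0164 -0.1894]
```

Call:
arm_command([
  {"offset": [0.36,-0.855,-0.22],"rotation": [-0.165,-0.016,-0.189]},
  {"offset": [0.36,-0.855,-0.22],"rotation": [-0.165,-0.016,-0.189]},
  {"offset": [0.36,-0.855,-0.22],"rotation": [-0.165,-0.016,-0.189]},
  {"offset": [0.36,-0.855,-0.22],"rotation": [-0.165,-0.016,-0.189]},
  {"offset": [0.36,-0.855,-0.22],"rotation": [-0.165,-0.016,-0.189]},
  {"offset": [0.36,-0.855,-0.22],"rotation": [-0.165,-0.016,-0.189]},
  {"offset": [0.36,-0.855,-0.22],"rotation": [-0.165,-0.016,-0.189]},
  {"offset": [0.36,-0.855,-0.22],"rotation": [-0.165,-0.016,-0.189]},
  {"offset": [0.36,-0.855,-0.22],"rotation": [-0.165,-0.016,-0.189]},
  {"offset": [0.36,-0.855,-0.22],"rotation": [-0.165,-0.016,-0.189]},
])

```text
t: 2.05
tcp_pos: [504.4, -143.1, 161.8]
eef_rot: [2.131, 2.044, -0.282]
wrist_force: [-0.4, 0.3, -0.1]
gripper_width: 85.8
finger_force: 0.0
```

Run:
```python
from h import *
G=R.from_rotvec([2.13,2.04,-.28])
s=telemetry.sense(); print(s['t'],s['tcp_pos'],s['eef_rot'],s['joints'])
go([505,-145,56],G)
```

```text
2.05 [ 504.37781959 -143.06823321  161.75242857] [ 2.13091289  2.04355966 -0.28199083] [-0.20694897 -0.03546239  1.84542667 -0.26582151  1.30192443 -0.09792553]
offset [ 0.0016 -0.0048 -0.2644] rotation [-0.001  -0.0021 -0.0006]
```

Call:
arm_command([
  {"offset": [0,-0.003,-0.1]},
  {"offset": [0,-0.003,-0.2]},
  {"offset": [0,-0.003,-0.264]},
  {"offset": [0,-0.003,-0.264]},
])

```text
validation failed for argument at $.st...
```

Call:
arm_command([
  {"offset": [0,0,0]},
  {"offset": [0,0,0]},
  {"offset": [0,0,0]},
  {"offset": [0,0,0]},
  {"offset": [0,0,0]},
  {"offset": [0,0,0]},
  {"offset": [0,0,0]},
  {"offset": [0,0,0]},
], hand=255)

```text
validation failed for argument at $.st...
```

Rows need a rotation as well.

Call:
arm_command([
  {"offset": [0,-0.003,-0.1],"rotation": [0,0,0]},
  {"offset": [0,-0.003,-0.2],"rotation": [0,0,0]},
  {"offset": [0,-0.003,-0.264],"rotation": [0,0,0]},
  {"offset": [0,-0.003,-0.264],"rotation": [0,0,0]},
])

```text
t: 2.45
tcp_pos: [501.3, -141.7, 52.7]
eef_rot: [2.13, 2.051, -0.287]
wrist_force: [0.4, -0.6, -0.6]
gripper_width: 85.4
finger_force: 0.0
```

Call:
arm_command([
  {"offset": [0,0,0],"rotation": [0,0,0]},
  {"offset": [0,0,0],"rotation": [0,0,0]},
  {"offset": [0,0,0],"rotation": [0,0,0]},
  {"offset": [0,0,0],"rotation": [0,0,0]},
  {"offset": [0,0,0],"rotation": [0,0,0]},
  {"offset": [0,0,0],"rotation": [0,0,0]},
  {"offset": [0,0,0],"rotation": [0,0,0]},
  {"offset": [0,0,0],"rotation": [0,0,0]},
], hand=255)

```text
t: 3.25
tcp_pos: [506.2, -144.1, 58.5]
eef_rot: [2.127, 2.043, -0.279]
wrist_force: [-0.6, 1.8, 6.9]
gripper_width: 26.3
finger_force: 58.5
```

Call:
arm_command([
  {"offset": [0,0,0.06],"rotation": [0,0,0]},
  {"offset": [0,0,0.14],"rotation": [0,0,0]},
  {"offset": [0,0,0.22],"rotation": [0,0,0]},
  {"offset": [0,0,0.3],"rotation": [0,0,0]},
  {"offset": [0,0,0.38],"rotation": [0,0,0]},
  {"offset": [0,0,0.38],"rotation": [0,0,0]},
  {"offset": [0,0,0.38],"rotation": [0,0,0]},
])

```text
t: 3.95
tcp_pos: [504.9, -143.7, 208.6]
eef_rot: [2.128, 2.044, -0.28]
wrist_force: [0.2, -0.0, -4.5]
gripper_width: 26.2
finger_force: 61.1
```

Run:
```python
from h import *
np.set_printoptions(precision=3,suppress=True)
s=telemetry.sense(); print(s['tcp_pos'],s['eef_rot'],s['joints'],s['wrist_force'],s['moment'],s['gripper_width'])
G0=R.from_rotvec([2.127,2.043,-.279]); tcp=np.array([506.2,-144.1,58.5])
c15=np.cos(np.pi/12);s15=np.sin(np.pi/12)
a=np.r_[np.array([.045,.999])*c15,s15]
mouth=np.array([501.6,-224.2,35])
np.save('kt.npy',np.r_[G0.inv().apply(a),G0.inv().apply(mouth-tcp)])
print('axis tool',G0.inv().apply(a),'mouth',G0.inv().apply(mouth-tcp))
c30=np.cos(np.pi/6)
T=frame([c30,0,-.5],[0,-1,0]); print('standing mouth rel tcp',T.apply(G0.inv().apply(mouth-tcp)))
go([580,0,190],T)
c=snap('side','side1.png')
cv2.imwrite('pics/s1.png',cv2.resize(c['frame'][150:300,180:380,::-1],(800,600)))
```

```text
[ 504.924 -143.69   208.608] [ 2.128  2.044 -0.28 ] [-0.208 -0.077  1.797 -0.26   1.386 -0.124] [ 0.249 -0.033 -4.504] [ 0.39   0.018 -0.011] 26.15537316569415
axis tool [ 0.867  0.004 -0.498] mouth [-71.483  -1.34   43.334]
standing mouth rel tcp [  1.787   1.34  -83.573]
offset [ 0.188  0.359 -0.046] rotation [ 0.627 -0.655 -0.822]
```

View pics/s1.png

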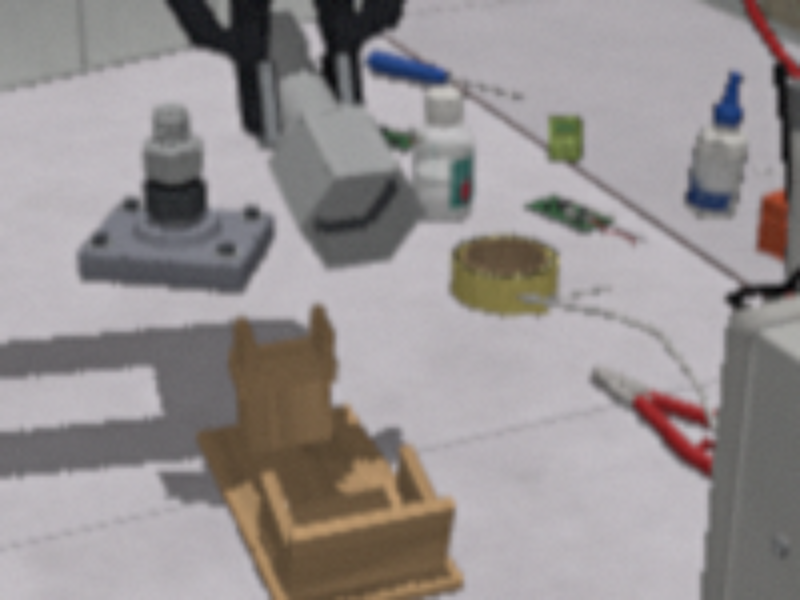

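Key is out of the rest and held at about the rest's tilt (socket near (345,190) in the crop). The rest is empty and nothing else has moved.

Call:
arm_command([
  {"offset": [0.04,0.08,0],"rotation": [0.125,-0.131,-0.164]},
  {"offset": [0.08,0.16,0],"rotation": [0.25,-0.262,-0.328]},
  {"offset": [0.12,0.24,0],"rotation": [0.375,-0.393,-0.492]},
  {"offset": [0.16,0.3,0],"rotation": [0.5,-0.524,-0.656]},
  {"offset": [0.188,0.359,0],"rotation": [0.627,-0.655,-0.822]},
  {"offset": [0.188,0.359,0],"rotation": [0.627,-0.655,-0.822]},
  {"offset": [0.188,0.359,0],"rotation": [0.627,-0.655,-0.822]},
  {"offset": [0.188,0.359,0],"rotation": [0.627,-0.655,-0.822]},
  {"offset": [0.188,0.359,0],"rotation": [0.627,-0.655,-0.822]},
  {"offset": [0.188,0.359,0],"rotation": [0.627,-0.655,-0.822]},
  {"offset": [0.188,0.359,0],"rotation": [0.627,-0.655,-0.822]},
  {"offset": [0.188,0.359,0],"rotation": [0.627,-0.655,-0.822]},
  {"offset": [0.188,0.359,0],"rotation": [0.627,-0.655,-0.822]},
  {"offset": [0.188,0.359,0],"rotation": [0.627,-0.655,-0.822]},
  {"offset": [0.188,0.359,0],"rotation": [0.627,-0.655,-0.822]},
  {"offset": [0.188,0.359,0],"rotation": [0.627,-0.655,-0.822]},
  {"offset": [0.188,0.359,0],"rotation": [0.627,-0.655,-0.822]},
])

```text
t: 5.7
tcp_pos: [596.5, -0.3, 211.4]
eef_rot: [-2.732, -0.002, -1.55]
wrist_force: [0.1, -0.5, -3.6]
gripper_width: 26.3
finger_force: 61.5
```

Run:
```python
from h import *
np.set_printoptions(precision=3,suppress=True)
s=telemetry.sense(); print(s['t'],s['tcp_pos'],s['eef_rot'],s['joints'],s['wrist_force'],s['moment'],s['gripper_width'])
c30=np.cos(np.pi/6)
T=frame([c30,0,-.5],[0,-1,0])
go([580,0,90],T)
Rc=R.from_rotvec(s['eef_rot']);kt=np.load('kt.npy'); print('key axis',Rc.apply(kt[:3]),'mouth',Rc.apply(kt[3:])+s['tcp_pos'])
c=snap('side');t=snap('top')
u=proj(c,[580,0,150]).astype(int); print(u)
cv2.imwrite('pics/s2.png',np.hstack([cv2.resize(c['frame'][u[1]-75:u[1]+75,u[0]-50:u[0]+50,::-1],(400,600)),cv2.resize(t['frame'][150:300,200:300,::-1],(400,600))]))
```

```text
5.7 [596.48   -0.322 211.397] [-2.732 -0.002 -1.55 ] [-0.174 -0.608  2.498  0.594  0.271  0.903] [ 0.128 -0.542 -3.645] [-0.024  0.965 -0.004] 26.306584274527854
offset [-0.041  0.001 -0.303] rotation [ 0.    -0.01  -0.001]
key axis [ 0.017 -0.004  1.   ] mouth [596.988   0.988 127.806]
[265 175]
```

View pics/s2.png

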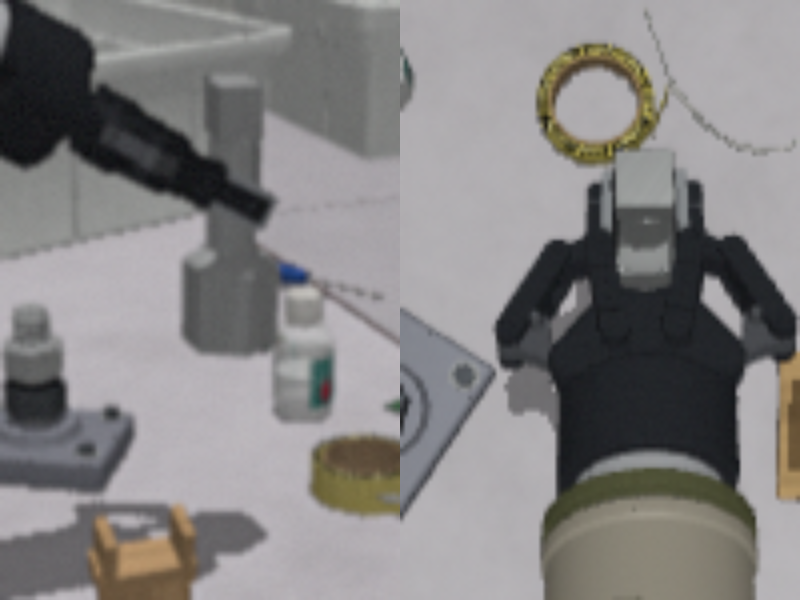

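The key is held upright and looks vertical in the side view (left panel, x≈235). The tape roll is clear of it. Joint 3 is at its limit, so I'll stand the key slightly farther out, at x≈610.

Call:
arm_command([
  {"offset": [0,0,-0.08],"rotation": [0,-0.01,0]},
  {"offset": [-0.01,0,-0.16],"rotation": [0,-0.01,0]},
  {"offset": [0.0,0,-0.24],"rotation": [0,-0.01,0]},
  {"offset": [0.034,0,-0.28],"rotation": [0,-0.01,0]},
  {"offset": [0.034,0,-0.307],"rotation": [0,-0.01,0]},
  {"offset": [0.034,0,-0.307],"rotation": [0,-0.01,0]},
  {"offset": [0.034,0,-0.307],"rotation": [0,-0.01,0]},
])

```text
t: 6.5
tcp_pos: [611.6, 14.5, 124.5]
eef_rot: [-2.685, -0.028, -1.566]
wrist_force: [0.8, 0.8, -3.4]
gripper_width: 26.5
finger_force: 61.7
```

Run:
```python
from h import *
np.set_printoptions(precision=3,suppress=True)
s=telemetry.sense(); print(s['t'],s['tcp_pos'],s['joints'],s['wrist_force'],s['moment'])
Rc=R.from_rotvec(s['eef_rot']);kt=np.load('kt.npy'); print('key axis',Rc.apply(kt[:3]),'mouth',Rc.apply(kt[3:])+s['tcp_pos'])
```

```text
6.5 [611.596  14.531 124.503] [-0.161 -0.28   2.487  2.126  0.21  -0.645] [ 0.753  0.787 -3.424] [-0.023  0.901  0.023]
key axis [-0.006 -0.024  1.   ] mouth [614.031  17.612  40.992]
```

Call:
arm_command([
  {"offset": [0,0,0],"rotation": [0,0,0]},
  {"offset": [0,0,0],"rotation": [0,0,0]},
  {"offset": [0,0,0],"rotation": [0,0,0]},
])

```text
t: 6.8
tcp_pos: [612.4, 15.1, 126.4]
eef_rot: [-2.682, -0.03, -1.567]
wrist_force: [0.3, -0.2, -4.0]
gripper_width: 26.4
finger_force: 61.5
```

Run:
```python
from h import *
np.set_printoptions(precision=3,suppress=True)
s=telemetry.sense(); print(s['t'],s['tcp_pos'],s['joints'],s['wrist_force'],s['moment'])
Rc=R.from_rotvec(s['eef_rot']);kt=np.load('kt.npy'); print('key axis',Rc.apply(kt[:3]),'mouth',Rc.apply(kt[3:])+s['tcp_pos'])
go([612,0,90],frame([3**.5/2,0,-.5],[0,-1,0]))
```

```text
6.8 [612.417  15.099 126.399] [-0.161 -0.283  2.485  2.111  0.21  -0.629] [ 0.29  -0.176 -3.955] [-0.117  0.979  0.029]
key axis [-0.008 -0.025  1.   ] mouth [614.98   18.252  42.895]
offset [-0.001 -0.038 -0.091] rotation [-0.013  0.006 -0.022]
```

Call:
arm_command([
  {"offset": [0,0,-0.03],"rotation": [-0.013,0.006,-0.022]},
  {"offset": [0,0,-0.06],"rotation": [-0.013,0.006,-0.022]},
  {"offset": [0,0,-0.085],"rotation": [-0.013,0.006,-0.022]},
  {"offset": [0,0,-0.09],"rotation": [-0.013,0.006,-0.022]},
  {"offset": [0,0,-0.09],"rotation": [-0.013,0.006,-0.022]},
  {"offset": [0,0,-0.09],"rotation": [-0.013,0.006,-0.022]},
  {"offset": [0,0,-0.09],"rotation": [-0.013,0.006,-0.022]},
  {"offset": [0,0,-0.09],"rotation": [-0.013,0.006,-0.022]},
])

```text
t: 7.6
tcp_pos: [612.8, 15.0, 90.9]
eef_rot: [-2.719, 0.001, -1.574]
wrist_force: [-0.0, -0.1, -4.5]
gripper_width: 26.3
finger_force: 61.5
```

Run:
```python
from h import *
np.set_printoptions(precision=3,suppress=True)
s=telemetry.sense(); print(s['t'],s['tcp_pos'],s['joints'],s['wrist_force'],s['moment'])
Rc=R.from_rotvec(s['eef_rot']);kt=np.load('kt.npy'); print('key axis',Rc.apply(kt[:3]),'mouth',Rc.apply(kt[3:])+s['tcp_pos'])
go([612,15,90],frame([3**.5/2,0,-.5],[0,-1,0]))
```

```text
7.6 [612.844  15.03   90.88 ] [-0.116 -0.155  2.468  2.707  0.24  -1.205] [-0.019 -0.106 -4.46 ] [-0.022  0.923 -0.039]
key axis [-0.    -0.005  1.   ] mouth [614.806  16.419   7.312]
offset [-0.002 -0.    -0.002] rotation [-0.     0.001  0.   ]
```

Lower slowly until contact shows.

Call:
arm_command([
  {"offset": [0,0,-0.006],"rotation": [0,0,0]},
  {"offset": [0,0,-0.012],"rotation": [0,0,0]},
  {"offset": [0,0,-0.015],"rotation": [0,0,0]},
  {"offset": [0,0,-0.015],"rotation": [0,0,0]},
])

```text
t: 8.0
tcp_pos: [613.6, 15.2, 85.6]
eef_rot: [-2.717, 0.001, -1.576]
wrist_force: [-5.9, 0.5, 6.2]
gripper_width: 26.1
finger_force: 62.4
```

Call:
arm_command([
  {"offset": [0,0,-0.003],"rotation": [0,0,0]},
  {"offset": [0,0,-0.005],"rotation": [0,0,0]},
  {"offset": [0,0,-0.005],"rotation": [0,0,0]},
])

```text
t: 8.3
tcp_pos: [615.0, 15.2, 85.7]
eef_rot: [-2.713, 0.001, -1.582]
wrist_force: [-10.7, -0.5, 15.4]
gripper_width: 26.5
finger_force: 63.0
```

Call:
arm_command([
  {"offset": [0,0,0.004],"rotation": [0,0,0]},
  {"offset": [0,0,0.004],"rotation": [0,0,0]},
])

```text
t: 8.5
tcp_pos: [613.7, 15.2, 85.4]
eef_rot: [-2.717, 0.001, -1.576]
wrist_force: [1.2, 1.7, 3.5]
gripper_width: 26.2
finger_force: 61.7
```

Call:
arm_command([
  {"offset": [0,0,0],"rotation": [0,0,0]},
  {"offset": [0,0,0],"rotation": [0,0,0]},
  {"offset": [0,0,0],"rotation": [0,0,0]},
  {"offset": [0,0,0],"rotation": [0,0,0]},
  {"offset": [0,0,0],"rotation": [0,0,0]},
  {"offset": [0,0,0],"rotation": [0,0,0]},
], hand=0)

```text
t: 9.1
tcp_pos: [612.2, 15.1, 83.2]
eef_rot: [-2.72, 0.002, -1.571]
wrist_force: [-0.7, -0.4, 0.5]
gripper_width: 85.1
finger_force: 0.0
```

Run:
```python
from h import *
s=telemetry.sense(); print(s['t'],s['tcp_pos'],s['eef_rot'],s['joints'],s['wrist_force'])
c=snap('side');t=snap('top')
u=proj(c,[612,15,75]).astype(int);v=proj(t,[612,15,75]).astype(int); print(u,v)
cv2.imwrite('pics/s3.png',np.hstack([cv2.resize(c['frame'][u[1]-60:u[1]+60,u[0]-40:u[0]+40,::-1],(400,600)),cv2.resize(t['frame'][v[1]-60:v[1]+60,v[0]-40:v[0]+40,::-1],(400,600))]))
```

```text
9.1 [612.21127844  15.13175288  83.23506878] [-2.72022149e+00  1.58021528e-03 -1.57106143e+00] [-0.11564392 -0.12818117  2.46520963  2.7427728   0.25961059 -1.24100148] [-0.7272521  -0.37819513  0.52226836]
[275 202] [255 206]
```

View pics/s3.png

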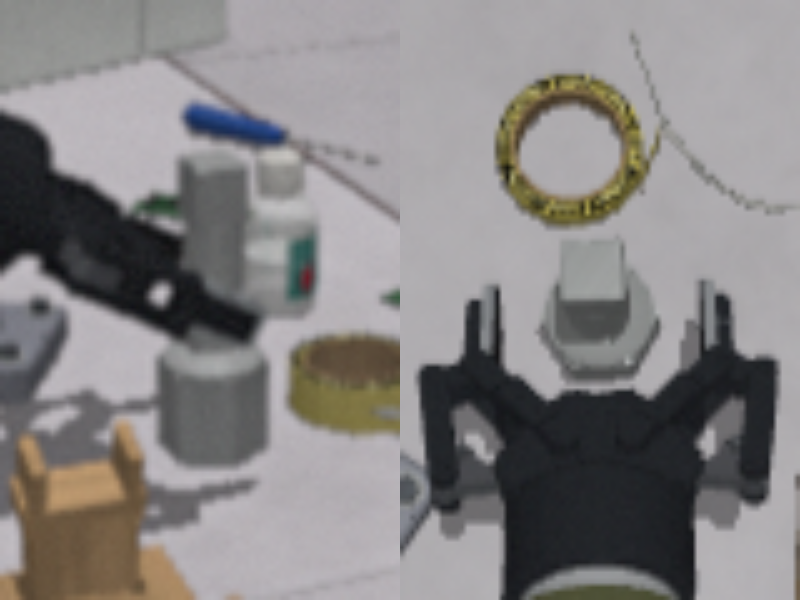

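Key stands upright on its socket, with the open fingers straddling it: fingertips at about (485,330) and (710,330) in the right panel. Joint 3 is close to its limit for a straight retreat, so I'll first swing the open gripper about the key's axis and then back out.

Call:
arm_command([
  {"offset": [0,0,0],"rotation": [0,0,0.05]},
  {"offset": [0,0,0],"rotation": [0,0,0.1]},
  {"offset": [0,0,0],"rotation": [0,0,0.15]},
  {"offset": [0,0,0],"rotation": [0,0,0.2]},
  {"offset": [0,0,0],"rotation": [0,0,0.2]},
])

```text
t: 9.7
tcp_pos: [612.3, 14.6, 83.6]
eef_rot: [-2.559, -0.409, -1.477]
wrist_force: [0.4, 0.1, 0.4]
gripper_width: 85.3
finger_force: 0.0
```

Call:
arm_command([
  {"offset": [0,0,0],"rotation": [0,0,0.06]},
  {"offset": [0,0,0],"rotation": [0,0,0.12]},
  {"offset": [0,0,0],"rotation": [0,0,0.18]},
  {"offset": [0,0,0],"rotation": [0,0,0.24]},
  {"offset": [0,0,0],"rotation": [0,0,0.24]},
])

```text
t: 10.2
tcp_pos: [613.8, 13.1, 84.0]
eef_rot: [-2.316, -0.833, -1.339]
wrist_force: [0.3, -0.6, 0.6]
gripper_width: 85.5
finger_force: 0.0
```

Run:
```python
from h import *
s=telemetry.sense(); print(s['t'],s['tcp_pos'],s['joints'],s['wrist_force']); print(R.from_rotvec(s['eef_rot']).as_matrix()[:,2])
```

```text
10.2 [613.77726691  13.05002565  84.01643999] [-0.55629193  0.16276116  2.16751325  1.36485445  0.99536858 -0.61181967] [ 0.2819106  -0.64710796  0.58026749]
[ 0.66847113  0.55139055 -0.49911402]
```

Call:
arm_command([
  {"offset": [-0.033,-0.028,0.01],"rotation": [0,0,0]},
  {"offset": [-0.067,-0.055,0.025],"rotation": [0,0,0]},
  {"offset": [-0.1,-0.083,0.04],"rotation": [0,0,0]},
  {"offset": [-0.134,-0.11,0.06],"rotation": [0,0,0]},
  {"offset": [-0.167,-0.138,0.15],"rotation": [0,0,0]},
  {"offset": [-0.167,-0.138,0.26],"rotation": [0,0,0]},
  {"offset": [-0.167,-0.138,0.38],"rotation": [0,0,0]},
  {"offset": [-0.167,-0.138,0.48],"rotation": [0,0,0]},
  {"offset": [-0.167,-0.138,0.48],"rotation": [0,0,0]},
])

```text
t: 11.1
tcp_pos: [547.7, -40.8, 282.7]
eef_rot: [-2.316, -0.838, -1.351]
wrist_force: [0.0, -1.0, 1.7]
gripper_width: 85.1
finger_force: 0.0
```

Run:
```python
from h import *
np.set_printoptions(precision=3,suppress=True)
s=telemetry.sense(); print(s['t'],s['tcp_pos'],s['joints'],s['wrist_force'])
c=snap('side');t=snap('top')
# key head: top view gray bright square near expected; 
v=proj(t,[613,16,146]); u=proj(c,[613,16,146]); print(v,u)
v=v.astype(int);u=u.astype(int)
cv2.imwrite('pics/s4.png',np.hstack([cv2.resize(c['frame'][u[1]-20:u[1]+70,u[0]-30:u[0]+30,::-1],(400,600)),cv2.resize(t['frame'][v[1]-30:v[1]+30,v[0]-20:v[0]+20,::-1],(400,600))]))
print(v,u)
```

```text
11.1 [547.736 -40.801 282.653] [-0.763 -0.357  2.204  1.092  1.33  -0.195] [ 0.021 -1.014  1.705]
[253.543 200.212] [275.994 173.018]
[253 200] [275 173]
```

View pics/s4.png

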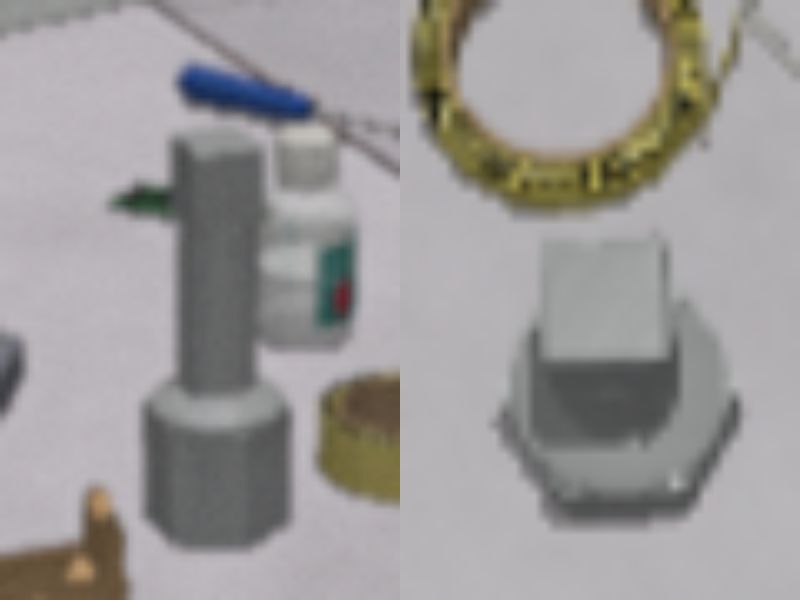

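The key stands free. Head top-face corners in the right panel are (542,240), (665,235), (672,360), (540,360).

Run:
```python
from h import *
np.set_printoptions(precision=3,suppress=True)
t=snap('top');c=snap('side')
P=np.array([onplane(t,(233+(u-400)/10-.45,170+v/10-.45),146) for u,v in((542,240),(665,235),(672,360),(540,360))])
print(P,P.mean(0),[np.linalg.norm(P[i]-P[i-1]) for i in range(4)])
for i in range(4):
    d=P[i]-P[i-1]; print(np.degrees(np.arctan2(d[1],d[0]))%90)
# hexagon at mid socket check: side px of socket bottom centre
S=lambda u,v:(245+u*.15-.45,153+v*.15-.45)
print('side head top centre tri',tri(t,(253.05,199.4),c,S(222,140)),'bottom',onplane(c,S(218,530),0))
g=P.mean(0); Rd=frame([0,0,-1],[0,1,0]); go([g[0],g[1],230],Rd)
```

```text
[[626.975  29.4   146.   ]
 [627.443   4.662 146.   ]
 [601.809   3.776 146.   ]
 [602.432  30.177 146.   ]] [614.665  17.004 146.   ] [np.float64(24.55542006052748), np.float64(24.742015401674568), np.float64(25.649578720559894), np.float64(26.408799094009996)]
88.18604034327451
1.083682551039189
1.9808076498079856
88.64779970928427
side head top centre tri (array([616.404,  16.591, 143.817]), np.float64(2.673675834479253)) bottom [611.967   6.292   0.   ]
offset [ 0.174  0.14  -0.109] rotation [-0.798 -0.289  1.383]
```

Call:
arm_command([
  {"offset": [0.02,0.03,0],"rotation": [-0.1,-0.036,0.17]},
  {"offset": [0.05,0.06,0],"rotation": [-0.2,-0.072,0.34]},
  {"offset": [0.08,0.1,0],"rotation": [-0.3,-0.108,0.51]},
  {"offset": [0.1,0.14,0],"rotation": [-0.4,-0.145,0.69]},
  {"offset": [0.1,0.14,0],"rotation": [-0.4,-0.145,0.69]},
  {"offset": [0.1,0.14,0],"rotation": [-0.4,-0.145,0.69]},
  {"offset": [0.1,0.14,0],"rotation": [-0.4,-0.145,0.69]},
  {"offset": [0.1,0.14,0],"rotation": [-0.4,-0.145,0.69]},
  {"offset": [0.1,0.14,0],"rotation": [-0.4,-0.145,0.69]},
  {"offset": [0.1,0.14,0],"rotation": [-0.4,-0.145,0.69]},
])

```text
t: 12.3
tcp_pos: [585.6, 17.2, 273.6]
eef_rot: [-1.491, -2.37, -0.864]
wrist_force: [1.0, -0.7, -0.3]
gripper_width: 85.4
finger_force: 0.0
```

Run:
```python
from h import *
np.set_printoptions(precision=3,suppress=True)
s=telemetry.sense(); print(s['t'],s['tcp_pos'],s['joints'],s['wrist_force'])
go([614.7,16.8,230],frame([0,0,-1],[0,1,0]))
```

```text
12.3 [585.557  17.166 273.643] [-0.415  0.079  1.624  0.619  1.581 -0.902] [ 0.995 -0.715 -0.334]
offset [ 0.073 -0.001 -0.109] rotation [-0.4   -0.144  0.69 ]
```

Call:
arm_command([
  {"offset": [0.02,0,0],"rotation": [-0.1,-0.036,0.17]},
  {"offset": [0.04,0,0],"rotation": [-0.2,-0.072,0.34]},
  {"offset": [0.06,0,-0.03],"rotation": [-0.3,-0.108,0.51]},
  {"offset": [0.073,0,-0.06],"rotation": [-0.4,-0.144,0.69]},
  {"offset": [0.073,0,-0.1],"rotation": [-0.4,-0.144,0.69]},
  {"offset": [0.073,0,-0.1],"rotation": [-0.4,-0.144,0.69]},
  {"offset": [0.073,0,-0.1],"rotation": [-0.4,-0.144,0.69]},
  {"offset": [0.073,0,-0.1],"rotation": [-0.4,-0.144,0.69]},
  {"offset": [0.073,0,-0.1],"rotation": [-0.4,-0.144,0.69]},
  {"offset": [0.073,0,-0.1],"rotation": [-0.4,-0.144,0.69]},
  {"offset": [0.073,0,-0.1],"rotation": [-0.4,-0.144,0.69]},
])

```text
t: 13.4
tcp_pos: [613.8, 16.3, 233.7]
eef_rot: [-0.005, -3.141, -0.006]
wrist_force: [-0.9, -0.2, -0.1]
gripper_width: 85.3
finger_force: 0.0
```

Run:
```python
from h import *
np.set_printoptions(precision=4,suppress=True)
s=telemetry.sense(); print(s['t'],s['tcp_pos'],s['joints'],s['wrist_force'])
go([614.7,16.8,131],frame([0,0,-1],[0,1,0]))
```

```text
13.4 [613.7881  16.2789 233.7153] [-0.059   0.1757  1.4685  0.0036  1.4978 -1.6267] [-0.8745 -0.2327 -0.1039]
offset [ 0.0023  0.0013 -0.2568] rotation [-0.0023 -0.0001  0.0021]
```

Call:
arm_command([
  {"offset": [0.002,0.001,-0.1],"rotation": [0,0,0]},
  {"offset": [0.002,0.001,-0.18],"rotation": [0,0,0]},
  {"offset": [0.002,0.001,-0.239],"rotation": [0,0,0]},
  {"offset": [0.002,0.001,-0.239],"rotation": [0,0,0]},
  {"offset": [0.002,0.001,-0.239],"rotation": [0,0,0]},
])

```text
t: 13.9
tcp_pos: [615.1, 15.8, 139.4]
eef_rot: [0.005, 3.141, 0.004]
wrist_force: [0.4, 1.1, 0.7]
gripper_width: 85.1
finger_force: 0.0
```

Call:
arm_command([
  {"offset": [0,0,0],"rotation": [0,0,0]},
  {"offset": [0,0,0],"rotation": [0,0,0]},
  {"offset": [0,0,0],"rotation": [0,0,0]},
  {"offset": [0,0,0],"rotation": [0,0,0]},
  {"offset": [0,0,0],"rotation": [0,0,0]},
  {"offset": [0,0,0],"rotation": [0,0,0]},
  {"offset": [0,0,0],"rotation": [0,0,0]},
  {"offset": [0,0,0],"rotation": [0,0,0]},
  {"offset": [0,0,0],"rotation": [0,0,0]},
], hand=255)

```text
t: 14.8
tcp_pos: [616.2, 16.3, 140.8]
eef_rot: [0.001, 3.137, 0.002]
wrist_force: [-0.0, -0.9, 5.5]
gripper_width: 24.6
finger_force: 60.7
```

Call:
arm_command([
  {"offset": [0,0,0.05],"rotation": [0,0,0]},
  {"offset": [0,0,0.15],"rotation": [0,0,0]},
  {"offset": [0,0,0.25],"rotation": [0,0,0]},
  {"offset": [0,0,0.33],"rotation": [0,0,0]},
  {"offset": [0,0,0.33],"rotation": [0,0,0]},
  {"offset": [0,0,0.33],"rotation": [0,0,0]},
])

```text
t: 15.4
tcp_pos: [615.4, 16.4, 271.2]
eef_rot: [0.001, 3.139, 0.003]
wrist_force: [-0.6, 0.2, -6.0]
gripper_width: 24.7
finger_force: 59.7
```

Run:
```python
from h import *
np.set_printoptions(precision=4,suppress=True)
s=telemetry.sense(); print(s['t'],s['tcp_pos'],s['joints'],s['wrist_force'],s['moment'],s['gripper_width'])
th=np.radians(129.7)
go([522.7,153.8,265],frame([0,0,-1],[np.cos(th),np.sin(th),0]))
```

```text
15.4 [615.4135  16.4445 271.1647] [-0.0575  0.1626  1.415   0.0018  1.5618 -1.6279] [-0.6076  0.1623 -5.9625] [ 0.0124 -0.0085  0.0336] 24.6835425369438
offset [-0.2318  0.3434 -0.0154] rotation [-0.0015  0.001   0.4414]
```

Call:
arm_command([
  {"offset": [-0.05,0.08,0],"rotation": [0,0,0.09]},
  {"offset": [-0.1,0.15,0],"rotation": [0,0,0.18]},
  {"offset": [-0.15,0.23,0],"rotation": [0,0,0.27]},
  {"offset": [-0.2,0.3,0],"rotation": [0,0,0.36]},
  {"offset": [-0.232,0.343,0],"rotation": [0,0,0.441]},
  {"offset": [-0.232,0.343,0],"rotation": [0,0,0.441]},
  {"offset": [-0.232,0.343,0],"rotation": [0,0,0.441]},
  {"offset": [-0.232,0.343,0],"rotation": [0,0,0.441]},
  {"offset": [-0.232,0.343,0],"rotation": [0,0,0.441]},
])

```text
t: 16.3
tcp_pos: [522.9, 152.7, 270.9]
eef_rot: [-1.062, 2.956, 0.004]
wrist_force: [0.0, -1.0, -4.0]
gripper_width: 25.0
finger_force: 60.3
```

Run:
```python
from h import *
np.set_printoptions(precision=2,suppress=True)
s=telemetry.sense(); print(s['t'],s['tcp_pos'],s['eef_rot'],s['joints'],s['wrist_force'],s['moment'])
c=snap('side')
u=proj(c,[523,154,120]); print(u)
x0,y0=int(u[0])-27,int(u[1])-40
cv2.imwrite('pics/s5.png',cv2.resize(c['frame'][y0:y0+80,x0:x0+54,::-1],(540,800)[:2] if 0 else (405,600),interpolation=cv2.INTER_CUBIC)); print(x0,y0,'scale 7.5')
for z in(40,70,100,130,150,170,200): print(z,proj(c,[522.7,153.8,z]))
# width edges per row, gray object vs bg
g=cv2.cvtColor(c['frame'],cv2.COLOR_RGB2GRAY)
for r in range(y0,y0+80,4): print(r,g[r,x0:x0+54:2])
```

```text
16.3 [522.87 152.68 270.87] [-1.06  2.96  0.  ] [ 0.19 -0.03  1.61  0.    1.55 -2.07] [ 0.03 -1.02 -3.97] [-0.   -0.02 -0.02]
[221.52 170.94]
194 130 scale 7.5
40 [223.24 200.31]
70 [222.57 189.54]
100 [221.89 178.49]
130 [221.19 167.17]
150 [220.71 159.46]
170 [220.22 151.61]
200 [219.48 139.59]
130 [114 115 115 117 116 115 116 115 113 116  96  91  91  93  89  88 121 123
 121 119 123 124 123 121 123 121 124]
134 [115 117 112 115 120 122 122 122 119 127  94  90  92  92  90  90 123 125
 126 124 126 125 127 125 127 123 128]
138 [124 123 121 124 125 126 127 125 127 129  96  89  93  92  91  87 125 127
 129 125 121 130 126 126 129 128 130]
142 [126 126 123 120 129 129 128 126 130 127 112  88  95  95  90  79 127 130
 130 126 126 133 135 135 133 135 131]
146 [129 132 126 123 132 135 134 131 131 133 116  88  93  91  91  83 118 135
 135 128 126 138 136 136 136 136 138]
150 [133 132 132 125 136 135 135 133 125  84  87  91  89  91  90  88  87  81
 104 135 126 140 140 138 139 140 139]
154 [136 133 136 118 135 138 136 139 135  90  91  91  89  93  90  91  88  92
  94 139 129 139 143 143 144 143 14
[... 797 characters left out ...]
7 176 177]
186 [175 175 177 177 177 176 178 177 176 177 176 105  89  87  88  87  87  82
 129 181 175 174 173 172 171 172 176]
190 [179 178 179 178 179 180 178 181 178 180 178 106  90  90  92  90  91  87
 116 182 180 179 180 179 177 177 177]
194 [182 178 178 181 180 182 180 181 182 176 180 114  73  87  90  89  81  62
 112 176 177 177 178 177 179 177 176]
198 [175 176 176 180 177 177 179 178 176 161 168  76  37  38  38  40  38  39
  31 167 177 175 176 174 173 176 178]
202 [176 176 177 157 155 148 109  81  71  60  65  49  35  38  43  40  42  38
  34  95 114 128 134 122  55  92 168]
206 [ 96 100 104  99 103 103  71  63  64  67  67  67  69  62  70  71  66  69
  67  68  65  66  67  70  69  77  70]
```

View pics/s5.png

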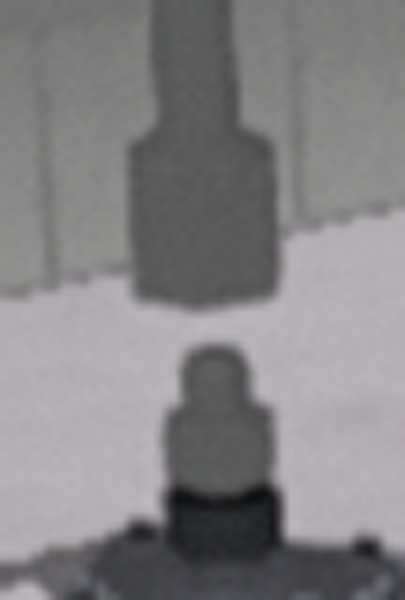

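The key hangs vertically over the stud: socket centred at crop x≈206, stud at ≈216, nut at ≈219, consistent with the slightly slanted vertical. I'll check it at subpixel level.

Run:
```python
from h import *
np.set_printoptions(precision=2,suppress=True)
for k in range(1):
    c=snap('side'); g=cv2.cvtColor(c['frame'],cv2.COLOR_RGB2GRAY).astype(float)
    def cen(r,a,b,th):
        x=np.arange(a,b); w=np.interp; v=g[r,a:b]; ins=np.where(v<th)[0]
        i,j=ins[0],ins[-1]
        l=a+i-1+(v[i-1]-th)/(v[i-1]-v[i]); rr=a+j+(th-v[j])/(v[j+1]-v[j]); return (l+rr)/2,rr-l
    def zref(r):
        from scipy.optimize import brentq
        z=brentq(lambda z:proj(c,[522.7,153.8,z])[1]-r,0,300); return proj(c,[522.7,153.8,z])[0],z
    for n,rows,th,a,b in(('key',range(152,166,2),112,205,238),('stud',range(178,184),135,210,235),('nut',range(187,194),135,208,240)):
        d=[(cen(r,a,b,th)[0]-zref(r)[0],cen(r,a,b,th)[1]) for r in rows]; print(n,np.mean(d,0),np.std([x[0] for x in d]))
```

```text
key [ 0.08 19.62] 0.13128804942705752
stud [0.37 9.54] 0.092666208994355
nut [ 0.2  14.85] 0.10002236483410898
```

Call:
arm_command([
  {"offset": [0.002,0.002,-0.03],"rotation": [0,0,0]},
  {"offset": [0.002,0.002,-0.06],"rotation": [0,0,0]},
  {"offset": [0.002,0.002,-0.09],"rotation": [0,0,0]},
  {"offset": [0.002,0.002,-0.11],"rotation": [0,0,0]},
  {"offset": [0.002,0.002,-0.11],"rotation": [0,0,0]},
  {"offset": [0.002,0.002,-0.11],"rotation": [0,0,0]},
])

```text
t: 17.0
tcp_pos: [523.3, 154.3, 227.5]
eef_rot: [-1.065, 2.954, 0.004]
wrist_force: [-0.4, -0.1, -3.7]
gripper_width: 24.9
finger_force: 60.4
```

Call:
arm_command([
  {"offset": [0,0,-0.005],"rotation": [0,0,0]},
  {"offset": [0,0,-0.01],"rotation": [0,0,0]},
  {"offset": [0,0,-0.015],"rotation": [0,0,0]},
  {"offset": [0,0,-0.02],"rotation": [0,0,0]},
  {"offset": [0,0,-0.02],"rotation": [0,0,0]},
])

```text
t: 17.5
tcp_pos: [523.3, 154.3, 219.4]
eef_rot: [-1.065, 2.954, 0.004]
wrist_force: [0.2, -0.1, -3.0]
gripper_width: 25.0
finger_force: 60.3
```

Call:
arm_command([
  {"offset": [0,0,-0.005],"rotation": [0,0,0]},
  {"offset": [0,0,-0.01],"rotation": [0,0,0]},
  {"offset": [0,0,-0.015],"rotation": [0,0,0]},
  {"offset": [0,0,-0.015],"rotation": [0,0,0]},
])

```text
t: 17.9
tcp_pos: [523.3, 154.3, 213.3]
eef_rot: [-1.065, 2.954, 0.004]
wrist_force: [0.7, 0.4, -3.4]
gripper_width: 25.4
finger_force: 60.3
```

Call:
arm_command([
  {"offset": [0,0,-0.005],"rotation": [0,0,0]},
  {"offset": [0,0,-0.01],"rotation": [0,0,0]},
  {"offset": [0,0,-0.015],"rotation": [0,0,0]},
  {"offset": [0,0,-0.015],"rotation": [0,0,0]},
])

```text
t: 18.3
tcp_pos: [523.6, 154.3, 208.0]
eef_rot: [-1.065, 2.953, 0.003]
wrist_force: [-0.8, -0.8, -2.2]
gripper_width: 25.3
finger_force: 60.5
```

Call:
arm_command([
  {"offset": [0,0,-0.004],"rotation": [0,0,0]},
  {"offset": [0,0,-0.008],"rotation": [0,0,0]},
  {"offset": [0,0,-0.008],"rotation": [0,0,0]},
])

```text
t: 18.6
tcp_pos: [524.4, 154.6, 207.3]
eef_rot: [-1.064, 2.951, 0.003]
wrist_force: [-3.7, -1.0, 12.6]
gripper_width: 24.8
finger_force: 62.6
```

Contact is at mouth height about 66.5 mm, i.e. nut top about 84 mm. That matches the side view, so the key is seated on its ledge. Now I turn clockwise in small checked portions.

Call:
arm_command([
  {"offset": [-0.001,0,0.003],"rotation": [0,0,-0.05]},
  {"offset": [-0.001,0,0.002],"rotation": [0,0,-0.1]},
  {"offset": [-0.001,0,0.001],"rotation": [0,0,-0.15]},
  {"offset": [-0.001,0,0.001],"rotation": [0,0,-0.2]},
  {"offset": [-0.001,0,0.001],"rotation": [0,0,-0.25]},
  {"offset": [-0.001,0,0.001],"rotation": [0,0,-0.25]},
])

```text
t: 19.2
tcp_pos: [524.0, 154.2, 207.0]
eef_rot: [-0.464, 3.102, 0.002]
wrist_force: [-2.0, -2.0, 8.1]
gripper_width: 25.1
finger_force: 61.9
```

```bash
cat > m.py <<'E'
from h import *
np.set_printoptions(precision=3,suppress=True)
s=telemetry.sense(); y=R.from_rotvec(s['eef_rot']).as_matrix()[:,1]
print(s['t'],s['tcp_pos'],'yaw',np.degrees(np.arctan2(y[1],y[0])).round(1),'F',s['wrist_force'],'M',s['moment'],'q6',s['joints'][5],s['gripper_width'])
E
python3 m.py
```

```text
19.2 [524.049 154.223 207.002] yaw 107.0 F [-1.997 -2.034  8.063] M [-0.487  0.568 -0.058] q6 -1.6759950262599108 25.131038411164887
```

Call:
arm_command([
  {"offset": [-0.001,0,-0.001],"rotation": [0,0,-0.05]},
  {"offset": [-0.001,0,-0.001],"rotation": [0,0,-0.1]},
  {"offset": [-0.001,0,-0.001],"rotation": [0,0,-0.15]},
  {"offset": [-0.001,0,-0.001],"rotation": [0,0,-0.2]},
  {"offset": [-0.001,0,-0.001],"rotation": [0,0,-0.2]},
])

```text
t: 19.7
tcp_pos: [523.8, 154.0, 206.5]
eef_rot: [0.028, 3.136, 0.002]
wrist_force: [-0.3, -2.6, 8.2]
gripper_width: 24.6
finger_force: 61.8
```

```bash
python3 m.py
```

```text
19.7 [523.801 154.043 206.549] yaw 89.0 F [-0.325 -2.603  8.17 ] M [-0.649  0.368  0.035] q6 -1.3610618424027916 24.608777923770003
```

Call:
arm_command([
  {"offset": [0,0.001,-0.0005],"rotation": [0,0,-0.05]},
  {"offset": [0,0.001,-0.001],"rotation": [0,0,-0.1]},
  {"offset": [0,0.001,-0.001],"rotation": [0,0,-0.15]},
  {"offset": [0,0.001,-0.0015],"rotation": [0,0,-0.2]},
  {"offset": [0,0.001,-0.002],"rotation": [0,0,-0.25]},
  {"offset": [0,0.001,-0.002],"rotation": [0,0,-0.3]},
])

```text
t: 20.3
tcp_pos: [523.7, 154.0, 205.8]
eef_rot: [0.759, 3.042, 0.001]
wrist_force: [-1.6, -4.5, 7.2]
gripper_width: 24.8
finger_force: 62.0
```

```bash
python3 m.py
```

```text
20.3 [523.711 154.008 205.807] yaw 62.0 F [-1.591 -4.504  7.194] M [-1.129  0.581  0.2  ] q6 -0.8878448748005474 24.832451685742267
```

Call:
arm_command([
  {"offset": [0,-0.001,-0.0005],"rotation": [0,0,-0.05]},
  {"offset": [0,-0.0015,-0.001],"rotation": [0,0,-0.1]},
  {"offset": [0,-0.002,-0.001],"rotation": [0,0,-0.15]},
  {"offset": [0,-0.002,-0.0015],"rotation": [0,0,-0.2]},
  {"offset": [0,-0.002,-0.002],"rotation": [0,0,-0.25]},
  {"offset": [0,-0.002,-0.002],"rotation": [0,0,-0.3]},
])

```text
t: 20.9
tcp_pos: [523.6, 153.6, 205.0]
eef_rot: [1.449, 2.781, 0.001]
wrist_force: [-2.0, -3.3, 8.7]
gripper_width: 24.9
finger_force: 62.1
```

```bash
python3 m.py
```

```text
20.9 [523.577 153.558 205.047] yaw 35.0 F [-1.975 -3.304  8.697] M [-0.744  0.751  0.191] q6 -0.4170715714573078 24.90910398945009
```

Call:
arm_command([
  {"offset": [-0.001,-0.001,-0.0005],"rotation": [0,0,-0.05]},
  {"offset": [-0.001,-0.001,-0.001],"rotation": [0,0,-0.1]},
  {"offset": [-0.001,-0.001,-0.001],"rotation": [0,0,-0.15]},
  {"offset": [-0.001,-0.001,-0.0015],"rotation": [0,0,-0.2]},
  {"offset": [-0.001,-0.001,-0.002],"rotation": [0,0,-0.25]},
  {"offset": [-0.001,-0.001,-0.002],"rotation": [0,0,-0.3]},
])

```text
t: 21.5
tcp_pos: [523.3, 153.4, 204.3]
eef_rot: [2.058, 2.367, 0.002]
wrist_force: [-2.6, -3.1, 8.2]
gripper_width: 25.2
finger_force: 62.0
```

```bash
python3 m.py
```

```text
21.5 [523.251 153.366 204.319] yaw 8.0 F [-2.552 -3.103  8.19 ] M [-0.544  0.684  0.235] q6 0.0542825589433547 25.20415041668487
```

Call:
arm_command([
  {"offset": [-0.001,-0.001,-0.0005],"rotation": [0,0,-0.05]},
  {"offset": [-0.001,-0.001,-0.001],"rotation": [0,0,-0.1]},
  {"offset": [-0.001,-0.001,-0.001],"rotation": [0,0,-0.15]},
  {"offset": [-0.001,-0.001,-0.0015],"rotation": [0,0,-0.2]},
  {"offset": [-0.001,-0.001,-0.002],"rotation": [0,0,-0.25]},
  {"offset": [-0.001,-0.001,-0.002],"rotation": [0,0,-0.3]},
])

```text
t: 22.1
tcp_pos: [522.9, 153.2, 203.6]
eef_rot: [2.554, 1.822, 0.003]
wrist_force: [-2.3, -2.1, 7.7]
gripper_width: 25.0
finger_force: 61.9
```

```bash
python3 m.py
```

```text
22.1 [522.93  153.207 203.565] yaw -19.0 F [-2.251 -2.141  7.75 ] M [-0.346  0.564  0.172] q6 0.5252659446846879 25.04535056294782
```

Call:
arm_command([
  {"offset": [-0.001,0,-0.0005],"rotation": [0,0,-0.05]},
  {"offset": [-0.001,0,-0.001],"rotation": [0,0,-0.1]},
  {"offset": [-0.001,0,-0.001],"rotation": [0,0,-0.15]},
  {"offset": [-0.001,0,-0.0015],"rotation": [0,0,-0.2]},
  {"offset": [-0.001,0,-0.002],"rotation": [0,0,-0.25]},
  {"offset": [-0.001,0,-0.002],"rotation": [0,0,-0.3]},
])

```text
t: 22.7
tcp_pos: [522.7, 153.3, 203.0]
eef_rot: [2.91, 1.175, 0.003]
wrist_force: [-1.0, -1.0, 8.1]
gripper_width: 24.6
finger_force: 62.1
```

```bash
python3 m.py
```

```text
22.7 [522.67  153.272 202.98 ] yaw -46.0 F [-1.024 -1.003  8.059] M [-0.21   0.503  0.199] q6 0.9963788692905117 24.555379753840185
```

Call:
arm_command([
  {"offset": [0,0,-0.0005],"rotation": [0,0,-0.05]},
  {"offset": [0,0,-0.001],"rotation": [0,0,-0.1]},
  {"offset": [0,0,-0.001],"rotation": [0,0,-0.15]},
  {"offset": [0,0,-0.0015],"rotation": [0,0,-0.2]},
  {"offset": [0,0,-0.002],"rotation": [0,0,-0.25]},
  {"offset": [0,0,-0.002],"rotation": [0,0,-0.3]},
])

```text
t: 23.3
tcp_pos: [522.8, 153.4, 202.8]
eef_rot: [3.105, 0.464, 0.003]
wrist_force: [-4.0, -1.5, 12.9]
gripper_width: 24.9
finger_force: 62.6
```

```bash
python3 m.py
```

```text
23.3 [522.835 153.41  202.814] yaw -73.0 F [-3.951 -1.487 12.877] M [-0.282  0.89   0.465] q6 1.4667714321475742 24.85599221847493
```

Torque has risen to 0.465 N m with a higher axial force: the nuts have met. I continue in smaller steps.

Call:
arm_command([
  {"offset": [-0.001,0,0.001],"rotation": [0,0,-0.03]},
  {"offset": [-0.001,0,0.001],"rotation": [0,0,-0.06]},
  {"offset": [-0.001,0,0.001],"rotation": [0,0,-0.09]},
  {"offset": [-0.001,0,0.001],"rotation": [0,0,-0.12]},
])

```text
t: 23.7
tcp_pos: [522.5, 153.4, 202.8]
eef_rot: [3.136, 0.172, 0.003]
wrist_force: [-2.5, -0.3, 10.7]
gripper_width: 24.8
finger_force: 62.2
```

```bash
python3 m.py
```

```text
23.7 [522.467 153.412 202.816] yaw -83.7 F [-2.526 -0.309 10.654] M [-0.219  0.488  0.463] q6 1.6536954199228633 24.805523036491202
```

Call:
arm_command([
  {"offset": [-0.001,0,0],"rotation": [0,0,-0.03]},
  {"offset": [-0.001,0,0],"rotation": [0,0,-0.06]},
])

```text
t: 23.9
tcp_pos: [522.2, 153.4, 202.8]
eef_rot: [3.141, 0.024, 0.003]
wrist_force: [-1.2, -0.6, 8.9]
gripper_width: 24.8
finger_force: 62.1
```

```bash
python3 m.py
```

```text
23.9 [522.216 153.422 202.803] yaw -89.1 F [-1.21  -0.617  8.883] M [-0.172  0.278  0.52 ] q6 1.7479066722303762 24.79905557515695
```

Call:
arm_command([
  {"offset": [0,0,0],"rotation": [0,0,0]},
])

```text
t: 24.0
tcp_pos: [522.2, 153.4, 202.8]
eef_rot: [3.141, 0.024, 0.003]
wrist_force: [-1.7, -0.8, 8.8]
gripper_width: 24.6
finger_force: 62.1
```

```bash
python3 m.py
```

```text
24.0 [522.205 153.446 202.804] yaw -89.1 F [-1.655 -0.76   8.828] M [-0.146  0.316  0.225] q6 1.7478127052810337 24.61820857309409
```

Call:
arm_command([
  {"offset": [0,0,0],"rotation": [0,0,-0.03]},
  {"offset": [0,0,0],"rotation": [0,0,-0.06]},
  {"offset": [0,0,0],"rotation": [0,0,-0.09]},
])

```text
t: 24.3
tcp_pos: [522.2, 153.4, 202.8]
eef_rot: [3.135, -0.197, 0.003]
wrist_force: [-0.7, -0.2, 8.9]
gripper_width: 25.2
finger_force: 62.1
```

```bash
python3 m.py
```

```text
24.3 [522.177 153.447 202.774] yaw -97.2 F [-0.671 -0.163  8.887] M [-0.144  0.255  0.585] q6 1.8888903243872814 25.2301572105589
```

Call:
arm_command([
  {"offset": [0,0,0],"rotation": [0,0,0]},
  {"offset": [0,0,0],"rotation": [0,0,0]},
])

```text
t: 24.5
tcp_pos: [522.2, 153.5, 202.8]
eef_rot: [3.135, -0.195, 0.003]
wrist_force: [-0.8, 0.2, 8.3]
gripper_width: 25.0
finger_force: 62.1
```

```bash
python3 m.py
```

```text
24.5 [522.207 153.475 202.781] yaw -97.1 F [-0.766  0.23   8.276] M [-0.132  0.299  0.23 ] q6 1.8873322772040788 25.035953836156484
```

Call:
arm_command([
  {"offset": [0,0,0],"rotation": [0,0,-0.03]},
  {"offset": [0,0,0],"rotation": [0,0,-0.06]},
  {"offset": [0,0,0],"rotation": [0,0,-0.09]},
  {"offset": [0,0,0],"rotation": [0,0,-0.12]},
])

```text
t: 24.9
tcp_pos: [522.2, 153.6, 202.8]
eef_rot: [-3.103, 0.491, -0.003]
wrist_force: [-1.3, -1.0, 9.2]
gripper_width: 24.9
finger_force: 62.1
```

```bash
python3 m.py
```

```text
24.9 [522.162 153.552 202.775] yaw -108.0 F [-1.327 -0.997  9.242] M [-0.05   0.313  0.597] q6 2.0769182427021518 24.891902460344088
```

Call:
arm_command([
  {"offset": [0,0,0],"rotation": [0,0,0]},
  {"offset": [0,0,0],"rotation": [0,0,0]},
])

```text
t: 25.1
tcp_pos: [522.2, 153.5, 202.8]
eef_rot: [-3.103, 0.489, -0.003]
wrist_force: [-1.3, -0.2, 8.9]
gripper_width: 25.1
finger_force: 62.1
```

```bash
python3 m.py
```

```text
25.1 [522.188 153.523 202.78 ] yaw -107.9 F [-1.309 -0.184  8.947] M [-0.048  0.336  0.205] q6 2.0753751344383455 25.056559483400953
```

Torque stalls at about 0.6 N m although the hand turns on. I need to see whether the head slips in the hand, or a nut is moving.

Run:
```python
from h import *
c=snap('side'); a=cv2.imread('pics/side0.png')[:,:,::-1]; b=c['frame']
ga,gb=[cv2.cvtColor(np.ascontiguousarray(i),cv2.COLOR_RGB2GRAY).astype(int) for i in(a,b)]
print('before');print(ga[194:206:2,212:236]);print('now');print(gb[194:206:2,212:236])
f=lambda i:cv2.resize(np.ascontiguousarray(i[135:215,197:250,::-1]),(398,600),interpolation=cv2.INTER_CUBIC)
cv2.imwrite('pics/s6.png',np.hstack([f(a),f(b)]))
```

```text
before
[[172 174 177 161 111  67  71  79  84  87  92  92  92  90  83  74  63  67
  107 153 170 174 173 172]
 [178 176 170 125  61  23  25  25  27  34  39  43  37  31  26  24  24  27
   38  96 161 174 171 172]
 [158 163 165 139  72  35  39  39  45  42  38  43  43  41  42  42  37  38
   31  86 163 177 173 173]
 [ 64  66  89 122  75  34  38  37  42  44  41  37  42  40  42  40  37  32
   29  86 162 175 171 169]
 [ 71  71  92 107  73  38  33  38  42  40  41  37  39  43  43  42  35  34
   39  76 123 146 141 140]
 [114 109 113 115  98  66  48  38  41  44  44  44  49  53  46  45  44  55
   69  94 115 115 103 109]]
now
[[177 168 116  89  88  92  91  92  92  92  91  91  90  89  90  89  87  89
   88  94 136 173 180 176]
 [182 183 169 127  73  73  77  78  82  87  85  85  88  86  80  71  56  56
   49  96 167 180 178 179]
 [161 164 168 140  72  38  31  39  41  40  45  44  45  43  39  37  32  33
   30  88 165 180 176 178]
 [ 51  51  73  84  55  34  39  42  39  41  42  40  41  43  43  38  39  34
   33  88 166 178 175 175]
 [ 61  64  66  67  48  36  36  41  43  40  43  41  41  39  42  41  34  35
   34  58  95 107 116 120]
 [ 68  68  64  63  65  55  49  43  41  45  42  43  42  50  48  44  46  56
   61  68  65  65  60  63]]
```

View pics/s6.png

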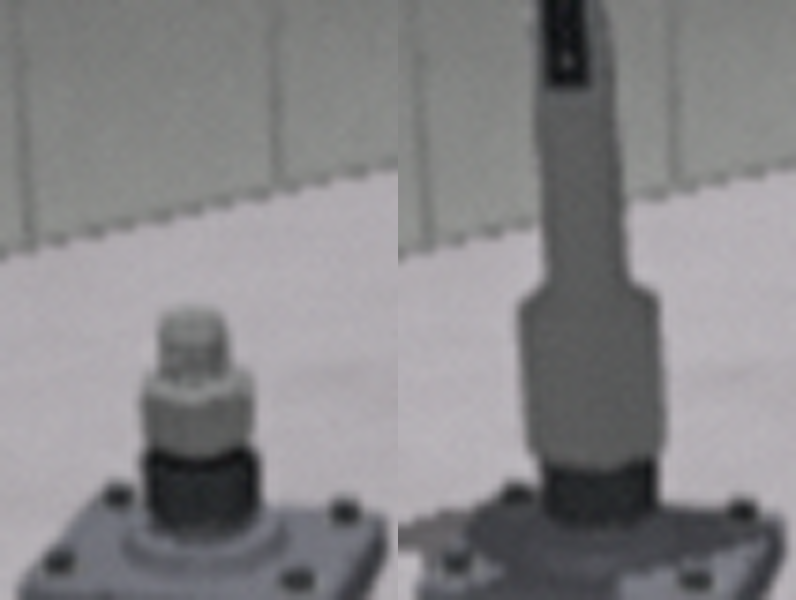

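The first nut's edges match the initial picture to a fraction of a pixel (columns 215.4 and 231.4 both times), so it has not turned. The socket's silhouette width fits the hand's yaw, so the key is not slipping. I go on tightening.

Call:
arm_command([
  {"offset": [0,0,0],"rotation": [0,0,-0.03]},
  {"offset": [0,0,0],"rotation": [0,0,-0.06]},
  {"offset": [0,0,0],"rotation": [0,0,-0.09]},
])

```text
t: 25.45
tcp_pos: [522.2, 153.6, 202.8]
eef_rot: [-3.06, 0.709, -0.002]
wrist_force: [-0.7, 0.1, 8.5]
gripper_width: 25.0
finger_force: 62.2
```

```bash
python3 m.py
cat > e.py <<'E'
from h import *
c=snap('side'); g=cv2.cvtColor(c['frame'],cv2.COLOR_RGB2GRAY).astype(float)
for r in(198,199,200):
    v=g[r,210:238]; i=np.where(v<60)[0]; a,b=i[i>3][0],i[i<23][-1]
    L=next(k for k in range(12,0,-1) if v[k]>100); Rr=next(k for k in range(12,27) if v[k]>120)
    print(r,210+L+(v[L]-100)/(v[L]-v[L+1]),210+Rr-(v[Rr]-120)/(v[Rr]-v[Rr-1]))
for r in (170,175,180):
    v=g[r,205:245]; L=next(k for k in range(18,0,-1) if v[k]>135); Q=next(k for k in range(18,39) if v[k]>135)
    l=205+L+(v[L]-135)/(v[L]-v[L+1]); q=205+Q-(v[Q]-135)/(v[Q]-v[Q-1]); print('socket',r,l,q,q-l)
E
python3 e.py
```

```text
25.45 [522.167 153.617 202.759] yaw -116.1 F [-0.671  0.119  8.454] M [-0.012  0.292  0.658] q6 2.217909680368403 25.017664160647413
198 215.59701492537314 231.40506329113924
199 215.42857142857142 231.39506172839506Traceback (most recent call last):
  File "e.py", line 5, in <module>
    L=next(k for k in range(12,0,-1) if v[k]>100); Rr=next(k for k in range(12,27) if v[k]>120)
StopIteration
```

Call:
arm_command([
  {"offset": [0,0,0],"rotation": [0,0,-0.03]},
  {"offset": [0,0,0],"rotation": [0,0,-0.06]},
  {"offset": [0,0,0],"rotation": [0,0,-0.09]},
])

```text
t: 25.8
tcp_pos: [522.2, 153.6, 202.8]
eef_rot: [-3.001, 0.923, -0.002]
wrist_force: [-1.3, 0.1, 8.6]
gripper_width: 24.7
finger_force: 62.2
```

```bash
python3 m.py; sed -i 's/(198,199,200)/(198,199)/' e.py; python3 e.py; python3 m.py
```

```text
25.8 [522.169 153.646 202.769] yaw -124.2 F [-1.332  0.138  8.598] M [0.006 0.284 0.711] q6 2.3589407467270216 24.667032277444964
198 215.61194029850745 231.3846153846154
199 215.42592592592592 231.3625
socket 170 215.86363636363637 227.2 11.336363636363615
socket 175 212.625 232.26923076923077 19.644230769230774
socket 180 211.60344827586206 232.67796610169492 21.074517825832856
25.85 [522.204 153.632 202.777] yaw -124.4 F [-1.317  0.748  8.476] M [0.03  0.25  0.516] q6 2.3620709843638075 24.86071487863103
```

Call:
arm_command([
  {"offset": [0,0,0],"rotation": [0,0,-0.03]},
  {"offset": [0,0,0],"rotation": [0,0,-0.06]},
  {"offset": [0,0,0],"rotation": [0,0,-0.08]},
])

```text
t: 26.15
tcp_pos: [522.2, 153.7, 202.8]
eef_rot: [-2.937, 1.109, -0.002]
wrist_force: [-0.9, 0.1, 8.3]
gripper_width: 24.9
finger_force: 62.2
```

```bash
python3 m.py
```

```text
26.15 [522.175 153.697 202.754] yaw -131.4 F [-0.913  0.104  8.332] M [0.073 0.213 0.739] q6 2.484216363487161 24.867606449191012
```

Call:
arm_command([
  {"offset": [0,0,0],"rotation": [0,0,0]},
  {"offset": [0,0,0],"rotation": [0,0,0]},
  {"offset": [0,0,0],"rotation": [0,0,0]},
])

```text
t: 26.45
tcp_pos: [522.2, 153.7, 202.8]
eef_rot: [-2.938, 1.107, -0.002]
wrist_force: [-0.9, 1.0, 9.7]
gripper_width: 25.0
finger_force: 62.1
```

```bash
python3 m.py;python3 e.py
```

```text
26.45 [522.206 153.676 202.761] yaw -131.3 F [-0.896  0.98   9.746] M [0.088 0.25  0.478] q6 2.4826026035599353 24.963398018831143
198 215.62857142857143 231.40506329113924
199 215.43636363636364 231.37974683544303
socket 170 216.0 227.17391304347825 11.173913043478251
socket 175 212.69444444444446 231.9047619047619 19.21031746031744
socket 180 211.46153846153845 232.9795918367347 21.518053375196246
```

Call:
arm_command([
  {"offset": [0,0,0.001],"rotation": [0,0,-0.03]},
  {"offset": [0,0,0.002],"rotation": [0,0,-0.05]},
  {"offset": [0,0,0.003],"rotation": [0,0,-0.05]},
  {"offset": [0,0,0.003],"rotation": [0,0,-0.05]},
  {"offset": [0,0,0.003],"rotation": [0,0,-0.05]},
])

```text
t: 27.0
tcp_pos: [522.0, 153.7, 202.8]
eef_rot: [-2.892, 1.221, 0.0]
wrist_force: [3.9, 3.9, 5.2]
gripper_width: 24.8
finger_force: 61.6
```

```bash
python3 m.py
```

```text
27.0 [521.962 153.664 202.808] yaw -135.8 F [3.907 3.928 5.153] M [ 0.632 -0.863  0.456] q6 2.560549990601342 24.791511594690427
```

Call:
arm_command([
  {"offset": [0,0,0],"rotation": [0,0,0]},
  {"offset": [0,0,0],"rotation": [0,0,0]},
  {"offset": [0,0,0],"rotation": [0,0,0]},
  {"offset": [0,0,0],"rotation": [0,0,0]},
  {"offset": [0,0,0],"rotation": [0,0,0]},
  {"offset": [0,0,0],"rotation": [0,0,0]},
  {"offset": [0,0,0],"rotation": [0,0,0]},
  {"offset": [0,0,0],"rotation": [0,0,0]},
], hand=0)

```text
t: 27.8
tcp_pos: [520.7, 153.1, 201.4]
eef_rot: [2.893, -1.223, -0.005]
wrist_force: [-0.4, -0.0, -0.1]
gripper_width: 85.5
finger_force: 0.0
```

Call:
arm_command([
  {"offset": [0,0,0.03],"rotation": [0,0,0]},
  {"offset": [0,0,0.08],"rotation": [0,0,0]},
  {"offset": [0,0,0.15],"rotation": [0,0,0]},
  {"offset": [0,0,0.22],"rotation": [0,0,0]},
  {"offset": [0,0,0.22],"rotation": [0,0,0]},
  {"offset": [0,0,0.22],"rotation": [0,0,0]},
  {"offset": [0,0,0.22],"rotation": [0,0,0]},
])

```text
t: 28.5
tcp_pos: [520.4, 153.1, 288.8]
eef_rot: [2.893, -1.223, -0.006]
wrist_force: [0.4, -1.3, 0.4]
gripper_width: 85.5
finger_force: 0.0
```

```bash
python3 m.py; python3 e.py
```

```text
28.5 [520.361 153.082 288.802] yaw -135.8 F [ 0.415 -1.282  0.401] M [-0.021  0.014 -0.025] q6 2.5616931391385735 85.52397563824124
198 215.45454545454547 231.39240506329114
199 215.0 231.39240506329114
socket 170 215.85714285714286 227.2173913043478 11.360248447204953
socket 175 212.60526315789474 231.9512195121951 19.34595635430037
socket 180 211.36 233.07142857142858 21.71142857142857
```

```bash
python3 -c "
from cell import manip
print(manip.hand_in())"
```

```text
the job is handed in; nothing more can be done
None
```

The upper nut was run down with the key and tightened against the first nut (about 0.74 N m while turning, about 0.46 N m held), with no visible turn of the first nut; the key was released standing on the nut and the job is handed in, but no verdict came back and I could not measure the force between the nuts directly.

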